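# Cap the spice jar and hold the humidity probe in it

### The job

Close the one open jar in the rack by setting the cap with the blue guide collar fully down on its neck, and let go of it. Then take the humidity probe from its stand and lower it upright through the collar, its stem never touching the cap or the jar, until the red ring is level with the collar's upper edge. Finish holding it there by its handle, still and centred in the hole, with the jar still in its slot and the other jars, the cup, the whisk and the tongs left alone.

Things in the scene. Friction and masses are not known exactly. Their poses are not given: they have to be found in the camera images.
- jar: The only open jar (three nutmegs in it): hexagonal clear glass, loose in one of the six rack slots, upright, 50 mm across the flats, 80 mm tall. Origin: centre of its underside, z up. Its round neck, from 66 to 80 mm up, is 42 mm across, narrowing to 38 mm at the top; mouth 32 mm wide inside, inner floor 5 mm up. 0.16 to 0.26 kg.
- cap: Guide cap, loose, upright on the worktop: aluminium, 52 mm across, 16 mm tall, skirt 12 mm deep and 47 mm inside; on its deck a blue collar 30 mm across, from 16 to 38 mm up, with a 20 mm through bore; grip it by the collar. Origin: on the axis at the skirt's lower edge, z up. Slips over the jar's neck (no thread); fully down its origin is 68 mm above the jar's. 40 to 65 g.
- cap_mouth (a point): Centre of the upper end of the guide bore, on the cap's axis 38 mm above the cap's origin; z up along the bore.
- probe: Humidity probe, loose, upright in its stand at the start: steel stem 6 mm in diameter, 110 mm long, under a square white handle 20 x 20 mm, 50 mm tall, black on top (160 mm in all). Origin: the tip, 8 mm above the worktop at the start; z up along the stem, x and y square to the handle's faces. The handle's underside rests on the stand. 48 to 78 g.
- probe_tip (a point): The tip of the probe's stem (the probe's origin).
- probe_mark (a point): Middle of the red depth ring on the stem, on its axis 70 mm above the tip and 40 mm below the handle; the ring is 4 mm tall and 8.4 mm across.
- stand: Probe stand, fixed: a dark wooden block 50 x 50 mm and 118 mm tall with a vertical 12 mm hole right through its middle, in which the probe's stem hangs. Origin: centre of its underside, on the worktop.
- shelf: Low pale oak shelf, fixed: board 100 mm deep (x), 940 mm long (y), top 30 mm above the worktop, carrying a slotted rack 72 x 410 mm with its floor 35 mm (the jars stand on it) and its rim 60 mm above the worktop; six slots in a row along y, 67.5 mm apart. Origin: under the middle, at worktop height.
- jar_a: Closed hexagonal glass jar of whole spices, in a slot of the rack, loose; 50 mm across the flats, 78 mm tall to the top of its plain aluminium screw cap (52 mm across). Origin: centre of its underside. Bystander.
- jar_b: Closed hexagonal glass jar of whole spices, in a slot of the rack, loose; 50 mm across the flats, 78 mm tall to the top of its plain aluminium screw cap (52 mm across). Origin: centre of its underside. Bystander.
- jar_c: Closed hexagonal glass jar of whole spices, in a slot of the rack, loose; 50 mm across the flats, 78 mm tall to the top of its plain aluminium screw cap (52 mm across). Origin: centre of its underside. Bystander.
- jar_d: Closed hexagonal glass jar of whole spices, in a slot of the rack, loose; 50 mm across the flats, 78 mm tall to the top of its plain aluminium screw cap (52 mm across). Origin: centre of its underside. Bystander.
- jar_e: Closed hexagonal glass jar of whole spices, in a slot of the rack, loose; 50 mm across the flats, 78 mm tall to the top of its plain aluminium screw cap (52 mm across). Origin: centre of its underside. Bystander.
- cup: Green ceramic cup, 80 mm tall, 76 mm across, on the shelf near its +y end, loose. Origin: centre of its underside. Bystander.
- whisk: Steel mini whisk, about 180 mm long and 24 mm high, lying along its x on the worktop, loose; origin between handle and wires, at the worktop. Bystander.
- tongs: Spring tongs, about 220 mm long, 68 mm wide and 16 mm high, lying along their x on the worktop, loose; origin near the middle, at the worktop. Bystander.
Not all that is in view belongs to the job. What is shaped like the cap but pink or turquoise is not meant.

How it is judged:
By the outcome, as a careful person would: the job done as asked, in the order asked, and still so for the second after the job is handed in, while the arm keeps its last pose, push and grip.
It also fails if it takes over 61 s, if anything falls off the work surface, if the arm or the gripper's body presses on something with over 40 N, if the wrist force passes 120 N, or if a joint passes its speed limit or range.

### The arm

A 6-joint arm with a two-finger parallel gripper is mounted at the origin on the work surface. World frame = base frame: x ahead of the robot, y to its left, z up, the work surface at z = 0. Lengths are in m, angles in rad, forces in N, time in s.
With the tool pointing down it reaches from about 0.275 to 1 m from the base axis. Payload 8.4 kg.
Tool frame: the origin (TCP) lies on the centre line of the jaws, within the pads' length; the fingertips stand 17 mm ahead of it and the grasp point (between the pads) lies 2 mm behind it (bot.tcp_to_tips is the y of the fingertips in the tool frame, in m); y points along the fingers, z is the direction in which the jaws open and shut, and the axes are right-handed (so a half turn about y gives the same grasp; the last joint's range is limited). The gripper opens to 85 mm and grips with 20 to 120 N. Pads are 22 mm wide; open, the fingers measure 114 mm over their backs; the gripper's body (76 mm by 85 mm) begins 54 mm behind the grasp point. The pads swing forward as they close: fully open they stand 13 mm farther back than shut.
Start: joints at [-1.11, 0.353, 1.633, -0, 1.155, -0.002], TCP at [0.279, -0.559, 0.248] pointing down, gripper open.
Joint ranges: [-2.63, 2.63], [-0.92, 2.1], [0.06, 2.66], [-1.3, 4.44], [0, 2.69], [-3.02, 3.02]. Speed limits (rad/s): [2.22, 2.22, 2.79, 3.14, 3.14, 3.14].

### API

Orientations are given as a unit quaternion [x, y, z, w].
In Python, from workcell import bot, hand, kinematics, get_obs, vision, hand_in gives the robot as it stands. The module is installed in compiled form; this text tells all that it offers. Calls block until the motion is done:
- bot.reach(position, orientation): joint-space move of the TCP to a pose.
- bot.servo_line(position, ori=None, velocity=0.15): straight line of the TCP; ori=None keeps the orientation; velocity is the mean speed in m/s.
- bot.goto_joints(angles): joint-space move.
- hand.move_gripper(opening, strength=None): finger opening in m; strength is the grip in N (None keeps the last); returns when the fingers have stopped.
- bot.dwell(seconds).
- kinematics.solve_ik(position, orientation): joint angles nearest the present ones, or None.
- get_obs(): the state.
- vision.read_camera(name): name is "side" or "top"; returns a dict with "frame" (400x640x3 uint8, red, green, blue), "intrinsics" (3x3 intrinsics, pixels), "dist" ([k1, k2, p1, p2, k3] as OpenCV has them; the pictures are not rectified), "view" (4x4, takes a point from world to camera coordinates). Camera axes: x right, y down, z forward; pixel columns grow to the right and rows downward; lengths in m; the calibration is good to about 2 mm. A picture is of the moment at which its call begins. There is no depth.
A pose or a line that the arm cannot do raises bot.IKError and nothing moves.
- hand_in(): hands the job in, once; it reports no verdict.
The state is a dict: "time_s": time; "joint_pos": joint angles; "joint_vel": joint speeds; "joint_efforts": joint torques, N m; "position": TCP position; "orientation": TCP orientation; "wrist_force": force on the tool from outside, world axes, zero at the start; "ft_torque": the same for the moment, N m; "gripper_width": finger opening in m.
Only numpy, scipy, OpenCV 4.12 (cv2) and the standard library are available. Lean on these libraries where they do the work, as an engineer would, in place of code of your own. Each camera call takes 0.05 s, during which the arm holds its last target. There are 200 camera calls.

## Working session

There is one attempt and no reset: what is moved stays moved. The work goes in short steps, each a Python script; the robot and the scene stay as the last script left them, time stands still between calls to the robot, and variables do not carry over. Pictures are saved under pics/ and viewed, about 8 in all and at most 12, crops included, and the job is handed in when it is done.

```bash
mkdir -p pics
cat > h.py <<'E'
import numpy as np, cv2
from workcell import bot, hand, kinematics, get_obs, vision, hand_in
def cam(n):
    d=vision.read_camera(n); d={k:np.array(v) for k,v in d.items()}; d['n']=n; return d
def save(d,name,crop=None,scale=1):
    im=d['frame'][:,:,::-1]
    if crop: x0,y0,x1,y1=crop; im=im[y0:y1,x0:x1]
    cv2.imwrite('pics/'+name,cv2.resize(im,None,fx=scale,fy=scale,interpolation=cv2.INTER_CUBIC))
def ray(d,uv):
    p=cv2.undistortPoints(np.array(uv,float).reshape(1,1,2),d['intrinsics'].astype(float),d['dist'].astype(float)).ravel()
    R=d['view'][:3,:3]; t=d['view'][:3,3]
    v=R.T@np.array([p[0],p[1],1]); return -R.T@t, v/np.linalg.norm(v)
def onz(d,uv,z):
    o,v=ray(d,uv); return o+v*(z-o[2])/v[2]
def tri(d1,uv1,d2,uv2):
    o1,v1=ray(d1,uv1);o2,v2=ray(d2,uv2)
    s=np.linalg.lstsq(np.c_[v1,-v2],o2-o1,rcond=None)[0]
    a,b=o1+s[0]*v1,o2+s[1]*v2
    return (a+b)/2,np.linalg.norm(a-b)
def proj(d,P):
    R=d['view'][:3,:3]; t=d['view'][:3,3]
    return cv2.projectPoints(np.array(P,float).reshape(-1,1,3),cv2.Rodrigues(R)[0],t,d['intrinsics'].astype(float),d['dist'].astype(float))[0].reshape(-1,2)
E
python3 - <<'E'
from h import *
for n in('top','side'):
    d=cam(n); save(d,n+'0.png',scale=1.25); np.savez(n+'0.npz',**d)
    print(n,ray(d,(320,200)),d['intrinsics'][0,0],d['dist'])
print(get_obs())
E
```

```text
top (array([ 0.43444275, -0.01092056,  1.02992073]), array([ 0.06747414,  0.04872692, -0.99653045])) 392.26242688672187 [0.03123868 0.         0.         0.         0.        ]
side (array([0.39053639, 0.54930853, 0.81120868]), array([ 0.11178378, -0.58374786, -0.80420322])) 373.55121546419974 [-0.07202026  0.          0.          0.          0.        ]
{'time_s': 0.1, 'joint_pos': array([-1.11037834e+00,  3.53602249e-01,  1.63404339e+00,  1.41991575e-05,
        1.15520402e+00, -2.38775189e-03]), 'joint_vel': array([-3.03115869e-05,  1.00933682e-03, -2.29586532e-03, -7.72182030e-04,
        1.33518140e-03, -8.52006902e-04]), 'joint_efforts': array([-3.41020705e-04, -6.06359482e+01, -3.42818999e+01, -6.34817911e-05,
        3.89581648e-03, -8.81283654e-06]), 'position': array([ 0.27887106, -0.5588892 ,  0.24762916]), 'orientation': array([-0.16226456,  0.68869347, -0.68782576,  0.16207172]), 'wrist_force': array([ 0.09903241,  0.24550272, -0.3590319 ]), 'ft_torque': array([0.03566433, 0.02319912, 0.04564235]), 'gripper_width': 0.08548010788569274}
```

View pics/top0.png

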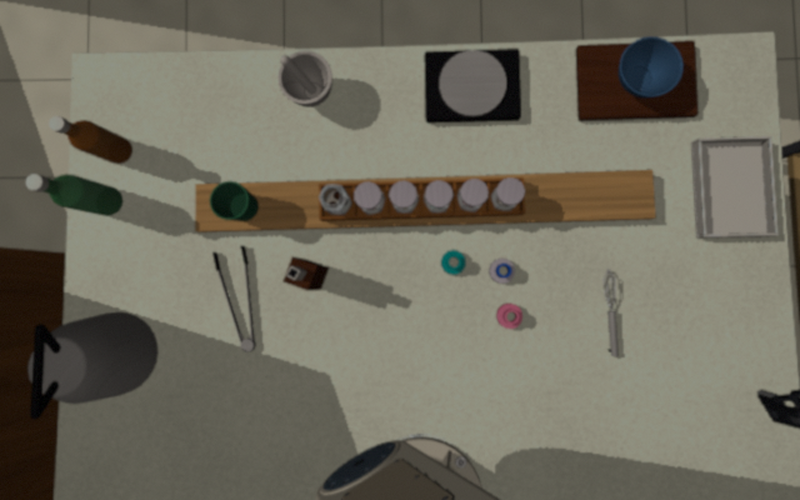

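View pics/side0.png

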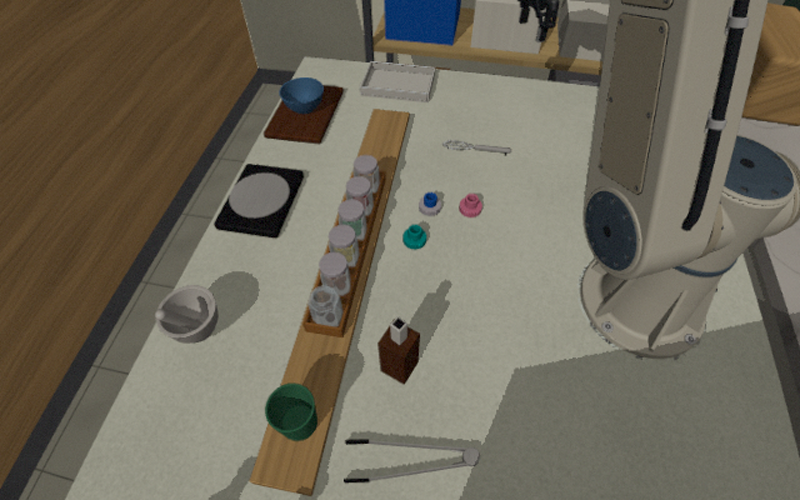

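The top view (shown at 1.25x) has three cap-shaped things: blue collar at (502,271), turquoise at (454,262) and pink at (510,316). I'm choosing the blue one. The open jar is at the +y end of the rack, at (334,198), and the other five are lidded. The probe in its stand is at (297,271). The side view agrees: blue (430,202), jar (324,300), probe (399,330). Next I'll measure and check with one close crop montage.

```bash
cat >> h.py <<'E'
def blob(d,mask,roi):
    x0,y0,x1,y1=roi; m=np.zeros(mask.shape,np.uint8); m[y0:y1,x0:x1]=mask[y0:y1,x0:x1]
    n,l,s,c=cv2.connectedComponentsWithStats(m)
    i=1+np.argmax(s[1:,4]); return c[i],s[i],(l==i).astype(np.uint8)
def hsv(d): return cv2.cvtColor(d['frame'],cv2.COLOR_RGB2HSV)
E
python3 - <<'E'
from h import *
T=dict(np.load('top0.npz')); S=dict(np.load('side0.npz'))
H={0:hsv(T),1:hsv(S)}
def blue(h): return ((h[...,0]>105)&(h[...,0]<130)&(h[...,1]>110)&(h[...,2]>40)).astype(np.uint8)
ct,st,mt=blob(T,blue(H[0]),(380,195,425,240)); cs,ss,ms=blob(S,blue(H[1]),(325,145,365,180))
print('blue',ct,st,cs,ss); print('tri',tri(T,ct,S,cs)); print('onz38',onz(T,ct,.036),onz(S,cs,.032))
# shelf corners
for uv in [(196,184),(197,231),(654,170),(655,217)]: print('board',onz(T,np.array(uv)/1.25,.03))
for uv in [(320,184),(320,221),(523,178),(524,214)]: print('rackrim',onz(T,np.array(uv)/1.25,.06))
# lids: bright centroid
for u,v in [(369,198),(404,197),(439,197),(474,195),(510,194)]: print('lid',onz(T,np.array((u,v))/1.25,.113))
print('jar mouth',onz(T,np.array((334,198))/1.25,.115))
print('probe top',tri(T,np.array((293,270))/1.25,S,np.array((399,324))/1.25), onz(T,np.array((293,270))/1.25,.168))
def up(d,c,r,k): 
    x,y=c; im=d['frame'][y-r:y+r,x-r:x+r,::-1]; return cv2.resize(im,(k,k),interpolation=cv2.INTER_CUBIC)
r1=np.hstack([up(T,(402,217),22,265),up(T,(267,158),22,265),up(T,(243,217),25,265)])
r2=np.hstack([up(S,(344,164),22,265),up(S,(260,244),25,265),up(S,(320,276),30,265)])
cv2.imwrite('pics/m0.png',np.vstack([r1,r2]))
E
```

```text
blue [403.10344828 216.10344828] [397 211  12  11  58] [343.91262136 159.47572816] [339 154  11  12 103]
tri (array([ 0.45835495, -0.17223868,  0.02767575]), np.float64(0.0003716470713701009))
onz38 [ 0.45797266 -0.17091379  0.036     ] [ 0.45816498 -0.16824298  0.032     ]
board [0.64656812 0.46172408 0.03      ]
board [0.5480736  0.45794199 0.03      ]
board [ 0.65607973 -0.47713603  0.03      ]
board [ 0.56061764 -0.47463273  0.03      ]
rackrim [0.63576491 0.19610663 0.06      ]
rackrim [0.56079231 0.19615852 0.06      ]
rackrim [ 0.63958443 -0.20962503  0.06      ]
rackrim [ 0.56759611 -0.20948746  0.06      ]
lid [0.5961571  0.09151264 0.113     ]
lid [0.59681839 0.02513984 0.113     ]
lid [ 0.59554299 -0.04089893  0.113     ]
lid [ 0.59804211 -0.1066426   0.113     ]
lid [ 0.59856559 -0.17378924  0.113     ]
jar mouth [0.59702439 0.15775014 0.115     ]
probe top (array([0.45814789, 0.22106554, 0.16699772]), np.float64(0.004359944757813535)) [0.46028899 0.22102696 0.168     ]
```

View pics/m0.png

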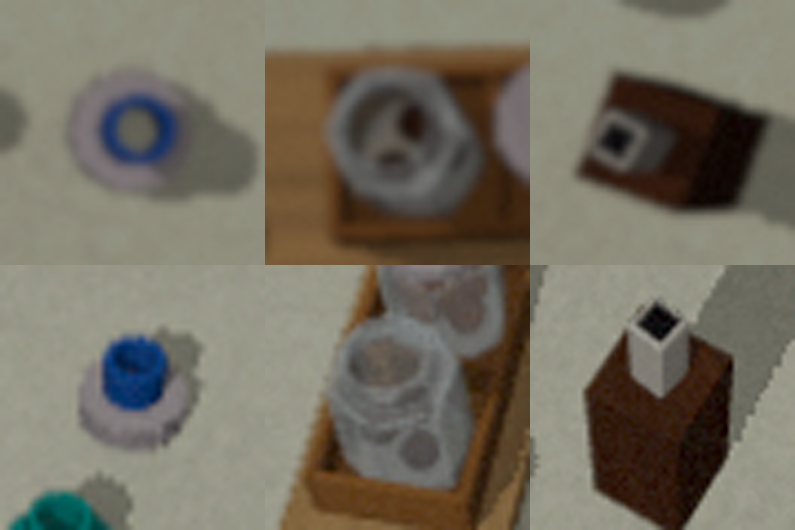

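The crops confirm it: the blue-collared cap stands upright, the jar is open with nutmegs inside, and the probe and stand are yawed. Next I'll compute the yaw and refine the jar and probe positions.

Run:
```python
from h import *
T=dict(np.load('top0.npz')); S=dict(np.load('side0.npz'))
def sc(p): return np.array([(p[0]-530)/4.417+290,(p[1]-265)/4.417+246])-.39
def tc(p): return np.array([(p[0]-530)/5.3+218,(p[1])/5.3+192])-.4
c=np.array([onz(S,sc(p),.168) for p in [(628,320),(657,300),(690,315),(660,343)]])
print('handle top side cam',c[:,:2],c.mean(0)); 
e=np.roll(c,-1,0)-c; print('len',np.linalg.norm(e,axis=1),'ang',np.degrees(np.arctan2(e[:,1],e[:,0])))
f=np.array([onz(S,sc(p),.118) for p in [(587,390),(680,420),(733,360)]]); e=np.diff(f,axis=0)
print('stand top side',f[:,:2],'ctr',(f[0]+f[2])/2,np.linalg.norm(e,axis=1),np.degrees(np.arctan2(e[:,1],e[:,0])))
f=np.array([onz(T,tc(p),.118) for p in [(617,73),(578,178)]]); e=np.diff(f,axis=0);print('stand top T',f[:,:2],np.linalg.norm(e,axis=1),np.degrees(np.arctan2(e[:,1],e[:,0])))
print('handle top T',onz(T,tc((617,137)),.168),'tri',tri(T,tc((617,137)),S,sc((659,320))))
# black top blob
for d,roi in((T,(228,208,242,228)),(S,(310,252,330,272))):
    m=(hsv(d)[...,2]<45).astype(np.uint8); b,s,mm=blob(d,m,roi); print('black',b,s,onz(d,b,.168))
mj_t=np.array([266.6,158.4])-.4; mj_s=np.array([(378-265)/5.3+235,(360-265)/5.3+219])-.4
print('jar',tri(T,mj_t,S,mj_s),onz(T,mj_t,.115),onz(S,mj_s,.115))
for n,d,u in(('teal',T,(454,262)),('pink',T,(510,316))): print(n,onz(d,np.array(u)/1.25,.038))
from scipy.spatial.transform import Rotation as R
o=get_obs(); print(R.from_quat(o['orientation']).as_matrix().round(2), bot.tcp_to_tips)
for zdir in ((1,0,0),(-1,0,0),(0,1,0),(0,-1,0)):
    y=np.array([0,0,-1.]); z=np.array(zdir,float); q=R.from_matrix(np.c_[np.cross(y,z),y,z]).as_quat()
    print(zdir,[np.round(kinematics.solve_ik(p,q),2) if kinematics.solve_ik(p,q) is not None else None for p in ([.458,-.171,.035],[.598,.16,.14],[.46,.22,.3])])
```

```text
handle top side cam [[0.47029825 0.22160048]
 [0.45969464 0.2097048 ]
 [0.44420182 0.21435844]
 [0.45458513 0.22998397]] [0.45719496 0.21891192 0.168     ]
len [0.01593561 0.01617665 0.01876087 0.01780969] ang [-131.71326073  163.28110283   56.39558734  -28.0814523 ]
stand top side [[0.48797453 0.23453626]
 [0.44365909 0.24136521]
 [0.42486087 0.20766568]] ctr [0.4564177  0.22110097 0.118     ] [0.04483851 0.03858797] [ 171.23969901 -119.15359306]
stand top T [[0.48668676 0.23551236]
 [0.44062529 0.25254026]] [0.04910813] [159.71176794]
handle top T [0.45710199 0.22186528 0.168     ] tri (array([0.45685014, 0.2209294 , 0.17139748]), np.float64(0.00032663535862031636))
black [233.82352941 217.82352941] [232 216   5   5  17] [0.45628166 0.22228635 0.168     ]
black [318.55555556 258.58333333] [315 255   8   8  36] [0.45732366 0.22036264 0.168     ]
jar (array([0.60344275, 0.16211381, 0.10928023]), np.float64(0.008789119782969434)) [0.59802383 0.16012524 0.115     ] [0.6061849  0.16552333 0.115     ]
teal [ 0.47566161 -0.07120296  0.038     ]
pink [ 0.36659325 -0.18004224  0.038     ]
[[-0.89 -0.    0.45]
 [-0.45  0.   -0.89]
 [-0.   -1.   -0.  ]] 0.017
(1, 0, 0) [array([-0.36,  0.47,  2.07, -0.  ,  0.6 , -0.36]), array([ 0.26,  0.46,  1.74, -0.  ,  0.94,  0.26]), array([ 0.44,  0.12,  1.82, -0.  ,  1.2 ,  0.44])]
(-1, 0, 0) [array([-0.36,  0.47,  2.07, -0.  ,  0.6 ,  2.78]), array([ 0.26,  0.46,  1.74, -0.  ,  0.94, -2.88]), array([ 0.44,  0.12,  1.82, -0.  ,  1.2 , -2.7 ])]
(0, 1, 0) [array([-0.36,  0.47,  2.07, -0.  ,  0.6 , -1.93]), array([ 0.26,  0.46,  1.74, -0.  ,  0.94, -1.31]), array([ 0.44,  0.12,  1.82, -0.  ,  1.2 , -1.13])]
(0, -1, 0) [array([-0.36,  0.47,  2.07, -0.  ,  0.6 ,  1.21]), array([ 0.26,  0.46,  1.74, -0.  ,  0.94,  1.83]), array([ 0.44,  0.12,  1.82, -0.  ,  1.2 ,  2.01])]
```

```bash
cat >> h.py <<'E'
from scipy.spatial.transform import Rotation as Rot
def down(a):  # jaw axis at angle a (rad) from world x
    y=np.array([0,0,-1.]); z=np.array([np.cos(a),np.sin(a),0]); return Rot.from_matrix(np.c_[np.cross(y,z),y,z]).as_quat()
def st():
    o=get_obs(); print('t %.1f'%o['time_s'],'pos',o['position'].round(4),'F',o['wrist_force'].round(2),'w %.4f'%o['gripper_width'])
E
python3 - <<'E'
from h import *
q=down(0)
hand.move_gripper(.06,25)
bot.reach([.4577,-.1705,.12],q); st()
bot.servo_line([.4577,-.1705,.035],velocity=.12); st()
hand.move_gripper(.02,30); st()
bot.servo_line([.4577,-.1705,.20],velocity=.2); st()
bot.reach([.599,.161,.185],q); bot.dwell(.3); st()
for n in('top','side'):
    d=cam(n); np.savez(n+'1.npz',**d)
    u=proj(d,[.599,.161,.13])[0].astype(int); print(n,u)
    im=d['frame'][u[1]-40:u[1]+40,u[0]-40:u[0]+40,::-1]
    cv2.imwrite('pics/h_%s.png'%n,cv2.resize(im,(400,400),interpolation=cv2.INTER_CUBIC))
cv2.imwrite('pics/hover.png',np.hstack([cv2.imread('pics/h_top.png'),cv2.imread('pics/h_side.png')]))
E
```

```text
t 2.1 pos [ 0.4581 -0.1714  0.1203] F [ 0.48 -0.35 -0.48] w 0.0601
t 3.0 pos [ 0.458  -0.1708  0.0354] F [ 0.63  0.44 -0.41] w 0.0600
t 3.4 pos [ 0.4582 -0.1707  0.0359] F [-1.11  0.48  6.36] w 0.0290
t 4.3 pos [ 0.457  -0.1702  0.1991] F [ 0.41 -0.56  0.11] w 0.0289
t 6.0 pos [0.5991 0.1602 0.1852] F [-0.36 -0.09 -0.04] w 0.0291
top [264 156]
side [258 231]
```

View pics/hover.png

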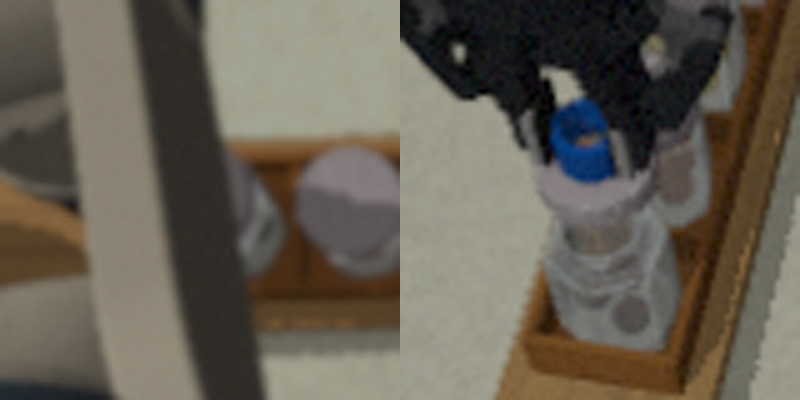

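The side view shows the cap held by its blue collar at about (585,140), over the open jar with its neck at about (605,235). The arm hides the top view here. Next I'll check the jar centre with projected rim circles on the undisturbed initial images.

Run:
```python
from h import *
out=[]
a=np.linspace(0,2*np.pi,60)
for n,c in(('top0',(267,158)),('side0',(260,240))):
    d=dict(np.load(n+'.npz')); k=13; r=15 if n=='top0' else 22; k=390/(2*r)
    im=cv2.resize(d['frame'][c[1]-r:c[1]+r,c[0]-r:c[0]+r,::-1],(390,390),interpolation=cv2.INTER_CUBIC)
    im=cv2.convertScaleAbs(im,alpha=1.6)
    for R,z,col in((.019,.115,(0,255,0)),(.016,.115,(0,0,255))):
        P=np.c_[.599+R*np.cos(a),.161+R*np.sin(a),0*a+z]; u=(proj(d,P)-np.array(c)+r+.5)*k
        for x,y in u: cv2.circle(im,(int(x),int(y)),1,col,-1)
    out.append(im)
    # local pixel shift per mm
    print(n,(proj(d,[[.599,.161,.115],[.600,.161,.115],[.599,.162,.115]])[1:]-proj(d,[.599,.161,.115]))*k,'disp px per mm')
cv2.imwrite('pics/jar.png',np.hstack(out))
```

```text
top0 [[-0.01395357 -5.43555785]
 [-5.46612111  0.09874026]] disp px per mm
side0 [[-3.91953373 -0.63773946]
 [-1.11974031  3.45184064]] disp px per mm
```

View pics/jar.png

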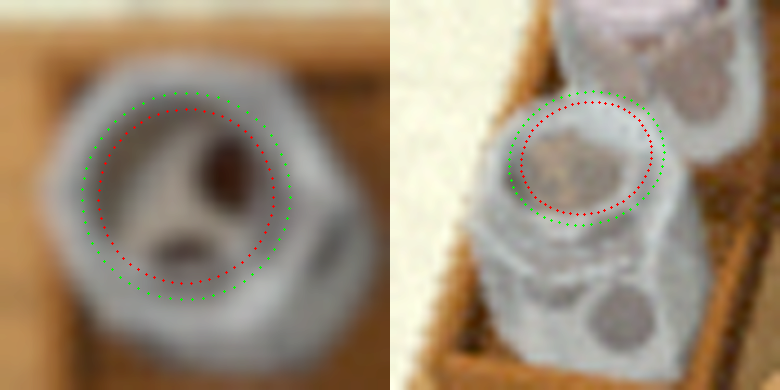

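Run:
```python
from h import *
p=np.array([.600,.1605,.160])
bot.servo_line(p,velocity=.08); bot.dwell(.2); f0=get_obs()['wrist_force']; st()
for z in (.152,.147,.144,.142,.1405,.1395,.1385,.1375,.1365,.1355):
    p[2]=z; bot.servo_line(p,velocity=.03); bot.dwell(.1); st()
    df=get_obs()['wrist_force']-f0
    if df[2]>5 or np.hypot(*df[:2])>5: print('contact',df); break
```

```text
t 6.8 pos [0.6003 0.1606 0.1604] F [ 0.23 -0.21 -1.2 ] w 0.0295
t 7.3 pos [0.6    0.1605 0.152 ] F [ 0.06  0.33 -0.29] w 0.0291
t 7.7 pos [0.6001 0.1605 0.147 ] F [ 0.48  1.15 -0.41] w 0.0290
t 8.0 pos [0.5997 0.1604 0.1438] F [0.19 0.41 0.19] w 0.0296
t 8.4 pos [0.5999 0.1605 0.1419] F [ 0.61  0.1  -0.57] w 0.0292
t 8.7 pos [0.5999 0.1605 0.1405] F [-0.07  1.49  0.37] w 0.0290
t 9.1 pos [0.6001 0.1606 0.1396] F [1.57 1.24 1.28] w 0.0291
t 9.4 pos [0.6006 0.1608 0.139 ] F [0.99 2.17 4.94] w 0.0291
contact [0.75935772 2.37935505 6.13925473]
```

Contact came at TCP z 0.139 against an expected 0.1385, so the cap is seated. I'll release it, retreat and check.

Run:
```python
from h import *
hand.move_gripper(.05); st()
bot.servo_line([.600,.1605,.25],velocity=.25)
bot.reach([.457,.10,.30],down(np.radians(-20))); bot.dwell(.2); st()
out=[]
for n in('top','side'):
    d=cam(n); np.savez(n+'2.npz',**d); h=hsv(d)
    m=((h[...,0]>105)&(h[...,0]<130)&(h[...,1]>110)&(h[...,2]>40)).astype(np.uint8)
    u=proj(d,[.600,.1605,.13])[0].astype(int)
    b,s,_=blob(d,m,(u[0]-20,u[1]-20,u[0]+20,u[1]+20)); print(n,b,s,onz(d,b,.139 if n=='top' else .134))
    for c,r in((u,20),(np.array([235,217]) if n=='top' else np.array([319,272]),20)):
        out.append(cv2.resize(d['frame'][c[1]-r:c[1]+r,c[0]-r:c[0]+r,::-1],(290,290),interpolation=cv2.INTER_CUBIC))
cv2.imwrite('pics/c2.png',np.vstack([np.hstack(out[:2]),np.hstack(out[2:])]))
```

```text
t 9.8 pos [0.5994 0.1602 0.138 ] F [-0.19 -1.2  -0.64] w 0.0500
t 11.3 pos [0.4577 0.1003 0.2993] F [0.32 0.38 0.39] w 0.0501
top [258.33333333 153.        ] [258 152   2   3   3] [0.60571955 0.17384582 0.139     ]
side [257.31515152 231.06060606] [251 223  14  17 165] [0.60116669 0.16242169 0.134     ]
```

View pics/c2.png

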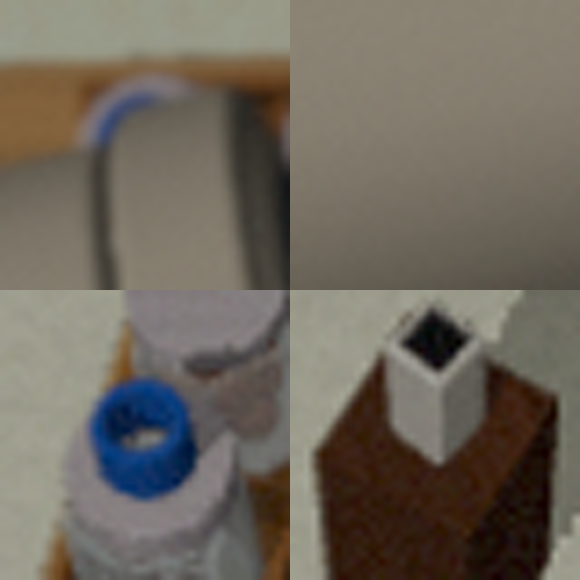

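The side view shows the cap flat on the jar and the probe handle untouched. The arm still blocks the top view, so I'll move it aside for a clean bore and handle measurement.

Run:
```python
from h import *
bot.reach([.42,-.15,.30],down(np.radians(-20))); bot.dwell(.1); st()
out=[]
for n in('top','side'):
    d=cam(n); np.savez(n+'3.npz',**d); h=hsv(d)
    m=((h[...,0]>105)&(h[...,0]<130)&(h[...,1]>90)&(h[...,2]>40)).astype(np.uint8)
    u=proj(d,[.600,.1605,.13])[0].astype(int)
    b,s,mm=blob(d,m,(u[0]-20,u[1]-20,u[0]+20,u[1]+20)); print(n,b,s)
    cn=max(cv2.findContours(mm,cv2.RETR_EXTERNAL,cv2.CHAIN_APPROX_NONE)[0],key=len); (ex,ey),r=cv2.minEnclosingCircle(cn)
    if n=='top': print('collar circle',ex,ey,r,onz(d,(ex,ey),.139),onz(d,b,.139))
    for c,r in((u,20),(np.array([235,217]) if n=='top' else np.array([319,262]),15)):
        k=290/(2*r); im=cv2.resize(d['frame'][c[1]-r:c[1]+r,c[0]-r:c[0]+r,::-1],(290,290),interpolation=cv2.INTER_CUBIC)
        if r==20:
            a=np.linspace(0,2*np.pi,50)
            for R in(.010,.015):
                for x,y in (proj(d,np.c_[.6+R*np.cos(a),.1605+R*np.sin(a),0*a+.141])-c+r+.5)*k: cv2.circle(im,(int(x),int(y)),1,(0,255,0),-1)
        out.append(im)
    c=np.array([[435,302],[387,345],[440,380],[488,345]])-290
    # black top: bright-upsampled min area rect
    roi=(228,208,242,228) if n=='top' else (310,250,330,268)
    g=cv2.resize(h[...,2][roi[1]:roi[3],roi[0]:roi[2]],None,fx=10,fy=10,interpolation=cv2.INTER_CUBIC)
    bm=(g<75).astype(np.uint8); nn,l,ss,cc=cv2.connectedComponentsWithStats(bm)
    for i in range(1,nn):
        if ss[i,4]>300:
            ct=max(cv2.findContours((l==i).astype(np.uint8),cv2.RETR_EXTERNAL,cv2.CHAIN_APPROX_NONE)[0],key=len)
            W=np.array([onz(d,(p[0][0]/10+roi[0]-.45,p[0][1]/10+roi[1]-.45),.168)[:2] for p in ct],np.float32)
            print('black',n,ss[i],cv2.minAreaRect(W*1000))
S=dict(np.load('side2.npz'))
q=np.array([onz(S,np.array(p)/7.25+np.array([299,252])-.43,.168)[:2] for p in (np.array([[435,302],[387,345],[440,380],[488,345]])-290)])
print('corners',q,q.mean(0)); e=np.roll(q,-1,0)-q; print(np.linalg.norm(e,axis=1),np.degrees(np.arctan2(e[:,1],e[:,0]))%90)
cv2.imwrite('pics/c3.png',np.vstack([np.hstack(out[:2]),np.hstack(out[2:])]))
```

```text
t 12.4 pos [ 0.4205 -0.149   0.3   ] F [0.34 0.61 0.68] w 0.0501
top [263.95698925 155.47311828] [258 149  13  13  93]
collar circle 264.0 155.5 6.726912021636963 [0.59964918 0.16071997 0.139     ] [0.59971365 0.16081949 0.139     ]
black top [    0     0   140   200 13247] ((457.0154724121094, 220.4886932373047), (31.06221580505371, 43.92066955566406), 89.19369506835938)
black top [  30   74   66   62 2815] ((456.07568359375, 222.12417602539062), (12.385602951049805, 12.328608512878418), 57.90544891357422)
side [257.48823529 231.16470588] [250 223  15  17 170]
black side [  45   48   92   83 4365] ((457.2060852050781, 220.1411895751953), (13.74841594696045, 13.882148742675781), 58.869380950927734)
black side [ 156  115   44   65 2471] ((438.76983642578125, 229.17901611328125), (8.186906814575195, 13.451264381408691), 9.99106502532959)
black side [   0  117   24   63 1150] ((469.76678466796875, 235.06878662109375), (4.356972694396973, 13.053505897521973), 11.385685920715332)
corners [[0.45942324 0.20897077]
 [0.4695561  0.22384786]
 [0.45390249 0.231389  ]
 [0.44329022 0.2190477 ]] [0.45654301 0.22081383]
[0.01800008 0.0173754  0.0162766  0.01902154] [55.74103798 64.27753637 49.30782295 58.01044642]
```

View pics/c3.png

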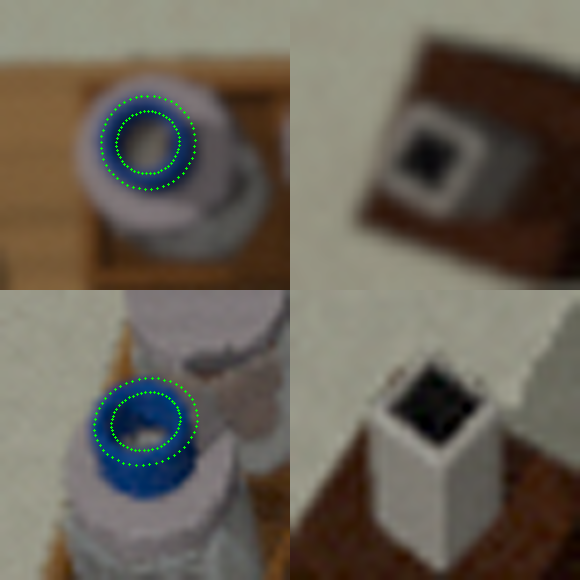

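The projected rim circles match the collar in both views, so the cap mouth is at about (0.600, 0.161, 0.141). The handle yaw is about 58° mod 90 in both views, centred at about (0.4567, 0.2212). Next I'll pick up the probe.

Run:
```python
from h import *
q=down(np.radians(-31.5)); x,y=.4567,.2212
bot.reach([x,y,.25],q); st()
bot.servo_line([x,y,.143],velocity=.12); bot.dwell(.1); st()
hand.move_gripper(.01,50); st()
bot.servo_line([x,y,.30],velocity=.15); bot.dwell(.1); st()
bot.servo_line([.600,.161,.30],velocity=.12); bot.dwell(.4); st()
out=[]
for n in('top','side'):
    d=cam(n); np.savez(n+'4.npz',**d); h=hsv(d)
    u=proj(d,[.600,.161,.20])[0].astype(int)
    m=(((h[...,0]<8)|(h[...,0]>172))&(h[...,1]>120)&(h[...,2]>40)).astype(np.uint8)
    try: print(n,u,blob(d,m,(u[0]-40,u[1]-50,u[0]+40,u[1]+50))[:2])
    except Exception as e: print(n,e)
    print('expected ring',proj(d,[.600,.161,.235]),'tip',proj(d,[.600,.161,.165]),'mouth',proj(d,[.6,.161,.141]))
    r=40; out.append(cv2.resize(d['frame'][u[1]-r:u[1]+r,u[0]-r:u[0]+r,::-1],(400,400),interpolation=cv2.INTER_CUBIC)); print('crop org',u-r)
cv2.imwrite('pics/c4.png',np.hstack(out))
```

```text
t 14.0 pos [0.4569 0.2206 0.2501] F [ 0.42 -0.09  1.28] w 0.0503
t 15.1 pos [0.4572 0.2214 0.1438] F [ 0.54 -0.38 -1.72] w 0.0502
t 15.5 pos [0.4569 0.2213 0.1435] F [-0.27  0.55  5.91] w 0.0199
t 16.8 pos [0.4562 0.221  0.299 ] F [-0.78  0.29 -0.92] w 0.0194
t 18.6 pos [0.5999 0.1611 0.3001] F [ 0.15 -0.13 -1.17] w 0.0196
top attempt to get argmax of an empty sequence
expected ring [[254.91549064 146.95211181]] tip [[261.64470023 153.25798799]] mouth [[263.71152392 155.19490267]]
crop org [218 110]
side [253 213] (array([251.14285714, 203.28571429]), array([250, 202,   3,   3,   7], dtype=int32))
expected ring [[250.77096974 202.70921451]] tip [[255.95503715 222.65212795]] mouth [[257.56923341 228.8381024 ]]
crop org [213 173]
```

View pics/c4.png

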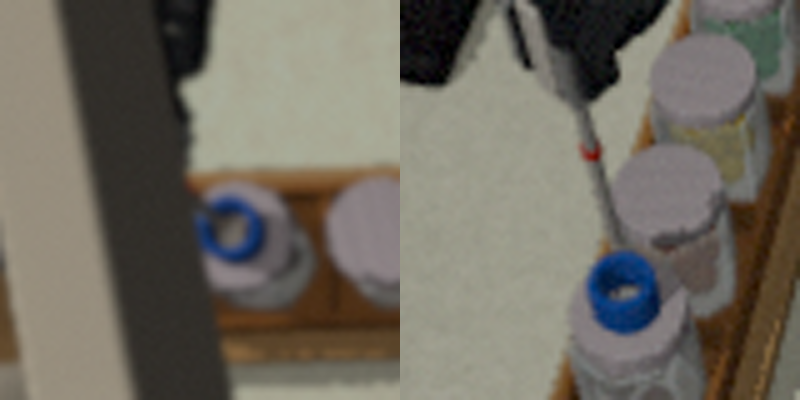

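The side view shows the probe upright above the collar. The ring is at px (251.1,203.3) against (250.8,202.7) expected, and the tip lands just behind the collar's rim. Next I'll compare stem and collar offsets at sub-pixel level in that same image.

```bash
cat >> h.py <<'E'
def ringpx(d,c,r=5):
    x0,y0=int(round(c[0])),int(round(c[1])); f=d['frame'].astype(float)[y0-r:y0+r+1,x0-r:x0+r+1]
    w=np.clip(f[...,0]-np.maximum(f[...,1],f[...,2])-15,0,None); yy,xx=np.mgrid[y0-r:y0+r+1,x0-r:x0+r+1]
    return np.array([(w*xx).sum(),(w*yy).sum()])/w.sum()
def bluew(d,c,r=12):
    x0,y0=int(round(c[0])),int(round(c[1])); f=d['frame'].astype(float)[y0-r:y0+r+1,x0-r:x0+r+1]
    return np.clip(f[...,2]-f[...,0]-20,0,None),x0-r,y0-r
E
python3 - <<'E'
from h import *
a=np.linspace(0,2*np.pi,200)
d=dict(np.load('side4.npz'))
print('ring',ringpx(d,(251,203)),'exp',proj(d,[.6,.161,.235])[0])
# stem between handle (z .275) and ring: dark against worktop
g=d['frame'].astype(float).sum(2)
for z in (.262,.255,.248,.222,.215,.205):
    e=proj(d,[.6,.161,z])[0]; row=int(round(e[1])); x=int(round(e[0])); seg=g[row,x-7:x+8]
    bg=np.interp(np.arange(15),[1,13],[seg[:3].mean(),seg[-3:].mean()]); w=np.clip(bg-seg-25,0,None); w[:3]=0; w[-3:]=0
    zz=e[0]+(row-e[1])*(proj(d,[.6,.161,z-.01])[0]-e)[0]/(proj(d,[.6,.161,z-.01])[0]-e)[1]
    print('z',z,'stem col',round((w*np.arange(x-7,x+8)).sum()/w.sum(),2),'pred',round(zz,2),seg.astype(int))
for nm,d in(('side4',d),('side3',dict(np.load('side3.npz'))),('top3',dict(np.load('top3.npz')))):
    P=np.vstack([np.c_[.6+.015*np.cos(a),.161+.015*np.sin(a),0*a+z] for z in(.119,.141)]); u=proj(d,P); hull=cv2.convexHull(u.astype(np.float32))
    M=cv2.moments(hull); w,x0,y0=bluew(d,u.mean(0))
    m=(w>0).astype(np.uint8); cn=max(cv2.findContours(m,cv2.RETR_EXTERNAL,cv2.CHAIN_APPROX_NONE)[0],key=len); hh=cv2.convexHull(cn); M2=cv2.moments(hh)
    print(nm,'collar pred',M['m10']/M['m00'],M['m01']/M['m00'],'meas',M2['m10']/M2['m00']+x0,M2['m01']/M2['m00']+y0)
b=np.array([.6,.161,.235]); print('J ring',proj(d:=dict(np.load('side4.npz')),[b+[.001,0,0],b+[0,.001,0],b+[0,0,.001]])-proj(d,b))
E
```

```text
ring [250.75463918 203.31546392] exp [250.77096974 202.70921451]
z 0.262 stem col 248.6 pred 248.52 [447 448 441 437 398 313 233 211 279 396 447 450 453 447 445]
z 0.255 stem col 249.46 pred 249.03 [447 453 457 455 445 439 345 285 223 382 441 452 457 464 460]
z 0.248 stem col 250.08 pred 249.81 [440 448 447 453 443 393 321 277 242 415 455 458 449 446 453]
z 0.222 stem col 252.32 pred 251.88 [441 447 450 453 449 405 333 267 216 424 453 405 370 369 365]
z 0.215 stem col 252.92 pred 252.4 [437 449 449 453 453 444 392 312 247 320 386 373 372 373 376]
z 0.205 stem col 253.67 pred 253.18 [451 454 452 447 448 428 352 297 231 312 371 387 377 377 362]
side4 collar pred 258.2550337076195 231.54260950223414 meas 257.16801437556154 231.07726864330638
side3 collar pred 258.2550337076195 231.54260950223414 meas 257.15143369175627 231.086917562724
top3 collar pred 264.5393976356328 155.97606363194012 meas 263.60049937578026 155.42446941323345
J ring [[-0.49914701 -0.07527788]
 [-0.15129596  0.41551326]
 [-0.07969516 -0.30749963]]
```

Run:
```python
from h import *
a=np.linspace(0,2*np.pi,400)
for nm in('side3','side4','top3'):
    d=dict(np.load(nm+'.npz'))
    P=np.vstack([np.c_[.6+.015*np.cos(a),.161+.015*np.sin(a),0*a+z] for z in(.119,.141)]); hull=cv2.convexHull(proj(d,P).astype(np.float32)).reshape(-1,2)
    f=d['frame'].astype(float); k=f[...,2]/(f.sum(2)+1)   # blue chromaticity
    x0,y0,x1,y1=*hull.min(0),*hull.max(0)
    def edges(line):
        i=np.where(line>0.48)[0]; 
        L,Rr=i[0],i[-1]; t=.48
        return L-(line[L]-t)/(line[L]-line[L-1]), Rr+(line[Rr]-t)/(line[Rr]-line[Rr+1])
    def pred(axis,v):
        s=[];h=np.vstack([hull,hull[:1]])
        for p,q in zip(h[:-1],h[1:]):
            if (p[axis]-v)*(q[axis]-v)<0: s.append(p[1-axis]+(q[1-axis]-p[1-axis])*(v-p[axis])/(q[axis]-p[axis]))
        return min(s),max(s)
    for axis,rng in((1,range(int(y0)+3,int(y1)-2)),(0,range(int(x0)+3,int(x1)-2))):
        D=[]
        for v in rng:
            lo=int((x0 if axis==1 else y0))-6; n=int((x1-x0 if axis==1 else y1-y0))+13
            line=k[v,lo:lo+n] if axis==1 else k[lo:lo+n,v]
            e=np.array(edges(line))+lo; D.append(e-np.array(pred(axis,v)))
        D=np.array(D); print(nm,'col' if axis==1 else 'row','meas-pred low/high edge',np.median(D,0).round(2),'mid',np.median(D.mean(1)).round(2))
d=dict(np.load('top3.npz'));b=np.array([.6,.161,.13]);print((proj(d,[b+[.001,0,0],b+[0,.001,0]])-proj(d,b)).round(2)); print(d['frame'][155,250:280].tolist()[::3])
```

```text
side3 col meas-pred low/high edge [-0.16 -1.42] mid -0.8
side3 row meas-pred low/high edge [ 0.14 -1.13] mid -0.42
side4 col meas-pred low/high edge [-0.14 -1.43] mid -0.82
side4 row meas-pred low/high edge [ 0.18 -1.12] mid -0.42
top3 col meas-pred low/high edge [ 0.64 -1.78] mid -0.57
top3 row meas-pred low/high edge [ 0.76 -1.53] mid -0.27
[[-0.   -0.42]
 [-0.43  0.01]]
[[127, 95, 59], [128, 98, 66], [116, 110, 117], [12, 37, 79], [59, 55, 52], [92, 87, 79], [28, 50, 95], [63, 61, 69], [86, 80, 82], [63, 54, 50]]
```

Shading biases the shaded-side edges. The unshaded edges put the cap within about 0.8 mm of nominal, so I'll aim at (0.6004, 0.1612) and lower with force monitoring.

Run:
```python
from h import *
p=np.array([.6004,.1612,.30]); bot.servo_line(p,velocity=.05); bot.dwell(.2); f0=get_obs()['wrist_force']
for z in (.27,.25,.235,.22,.2065):
    p[2]=z; bot.servo_line(p,velocity=.06); bot.dwell(.25); st()
    df=get_obs()['wrist_force']-f0
    if np.linalg.norm(df)>5: print('contact',df); break
bot.dwell(.4)
d=cam('side'); np.savez('side5.npz',**d); e=proj(d,[.6004,.1612,.141])[0]
print('ring',ringpx(d,e,4),'exp',e)
r=20; c=e.astype(int); im=cv2.resize(d['frame'][c[1]-r-8:c[1]+r-8,c[0]-r:c[0]+r,::-1],(600,600),interpolation=cv2.INTER_CUBIC); cv2.imwrite('pics/c5.png',cv2.convertScaleAbs(im,alpha=1.4)); print(c-[r,r+8])
st(); print(Rot.from_quat(get_obs()['orientation']).as_matrix()[:,1].round(4))
```

```text
t 20.1 pos [0.6006 0.1613 0.2704] F [ 0.58 -0.25 -1.63] w 0.0193
t 20.8 pos [0.6006 0.1612 0.2503] F [-0.4   0.24 -0.41] w 0.0195
t 21.4 pos [0.6006 0.1612 0.2353] F [-0.17 -0.15 -0.93] w 0.0194
t 22.1 pos [0.6006 0.1612 0.2202] F [ 0.28  0.42 -0.78] w 0.0194
t 22.7 pos [0.6006 0.1612 0.2067] F [ 0.17 -0.46 -0.4 ] w 0.0194
ring [257.384375 229.4625  ] exp [257.36160835 228.88795422]
[237 200]
t 23.2 pos [0.6004 0.1612 0.2065] F [-0.41  0.63 -0.96] w 0.0196
[ 0.  0. -1.]
```

View pics/c5.png

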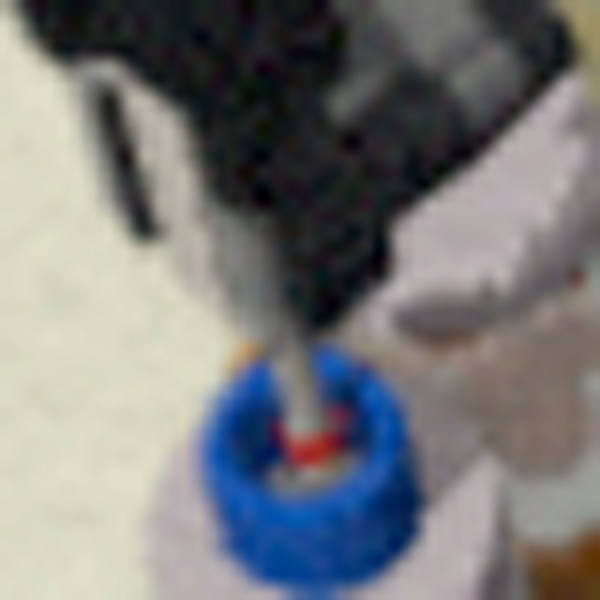

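The side view shows the red ring at the collar's rim plane, with the stem inside the bore and a gap all round. Ring column is 257.4 and collar centre about 257.0. The 0.6 px row offset is what the visible near face of the ring should give. No contact force showed during lowering, so I'm handing in.

Run:
```python
from h import *
st(); hand_in()
```

```text
t 23.2 pos [0.6004 0.1612 0.2065] F [-0.41  0.63 -0.96] w 0.0196
the job is handed in; nothing more can be done
```

I set the blue-collared cap on the open jar and let go of it. I then lowered the probe through the collar and handed in at 23.2 s, holding it still by its handle. No verdict was reported.

**Cap:** It met the jar at 0.139 m tool height, against 0.1385 m expected for fully down. After release it looked flat in the side view, with the jar still in its slot.

**Probe:** There was no contact force while lowering. By arm position the tip is at 0.071 m, which puts the ring level with the collar's upper edge. In the last side picture the stem is clear of the collar all round and about 0.4–0.8 mm off centre.

**Checks that disagreed or were limited:**
- The two cameras differed by 1–2 mm. Before the cap went on, my by-eye side reading of the jar was 8 mm off the top view in x, and I went with the top view and the rack slot.
- Some collar edges were biased by shading. The ring also sat 0.6 px low in the picture, which I put down to seeing only its near face.
- The arm hid the top view during the final steps, so the end check uses the side camera, arm position and force.
- I did not measure the other jars, cup, whisk or tongs again afterwards. No unexpected force was felt.

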